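# Grade four clay jars along a kiln shelf

## Task

Load the dark kiln shelf: stand the four clay jars upright, one centred on each of the four cream setter discs, in order of height, with the shortest next to the pack of three cones (so that the cones stay in view during the firing) and rising to the tallest at the far end of the row. Set each jar down gently, do not drop it onto its disc, and leave the teapot where it stands.

Things in the scene. Friction and masses are not known exactly. Their poses are not given: they have to be found in the camera images.
- jar_1: The shortest of four open, unglazed tan clay jars, loose and upright: 70 mm tall, round, a straight-sided belly 50 mm in diameter (widest and straight from 18 to 44 mm above its foot: grip here, across the belly from above), neck 38 mm, rim 44 mm, foot 36 mm in diameter. Origin at the centre of the underside; z up along its axis. Weighs 0.1 to 0.4 kg.
- jar_2: The second shortest of four open, unglazed tan clay jars, loose and upright: 90 mm tall, round, a straight-sided belly 54 mm in diameter (widest and straight from 38 to 64 mm above its foot: grip here, across the belly from above), neck 42 mm, rim 48 mm, foot 40 mm in diameter. Origin at the centre of the underside; z up along its axis. Weighs 0.1 to 0.4 kg.
- jar_3: The second tallest of four open, unglazed tan clay jars, loose and upright: 110 mm tall, round, a straight-sided belly 58 mm in diameter (widest and straight from 58 to 84 mm above its foot: grip here, across the belly from above), neck 46 mm, rim 52 mm, foot 44 mm in diameter. Origin at the centre of the underside; z up along its axis. Weighs 0.1 to 0.4 kg.
- jar_4: The tallest of four open, unglazed tan clay jars, loose and upright: 130 mm tall, round, a straight-sided belly 62 mm in diameter (widest and straight from 78 to 104 mm above its foot: grip here, across the belly from above), neck 50 mm, rim 56 mm, foot 48 mm in diameter. Origin at the centre of the underside; z up along its axis. Weighs 0.1 to 0.4 kg.
- setter_1: Cream round setter disc, 68 mm in diameter and 8 mm thick, fixed on the dark kiln shelf (a slab 120 x 510 x 18 mm lying on the table); number 1 of four alike in one nearly straight row, about 95 mm apart, numbered along the row (which end of the row has the cone pack changes). Origin at the centre of its underside; its top is 8 mm above the origin, 26 mm above the table.
- setter_2: Cream round setter disc, 68 mm in diameter and 8 mm thick, fixed on the dark kiln shelf (a slab 120 x 510 x 18 mm lying on the table); number 2 of four alike in one nearly straight row, about 95 mm apart, numbered along the row (which end of the row has the cone pack changes). Origin at the centre of its underside; its top is 8 mm above the origin, 26 mm above the table.
- setter_3: Cream round setter disc, 68 mm in diameter and 8 mm thick, fixed on the dark kiln shelf (a slab 120 x 510 x 18 mm lying on the table); number 3 of four alike in one nearly straight row, about 95 mm apart, numbered along the row (which end of the row has the cone pack changes). Origin at the centre of its underside; its top is 8 mm above the origin, 26 mm above the table.
- setter_4: Cream round setter disc, 68 mm in diameter and 8 mm thick, fixed on the dark kiln shelf (a slab 120 x 510 x 18 mm lying on the table); number 4 of four alike in one nearly straight row, about 95 mm apart, numbered along the row (which end of the row has the cone pack changes). Origin at the centre of its underside; its top is 8 mm above the origin, 26 mm above the table.
- cone_pack: Cone pack: three slender pale cones, standing about 58 mm high, in a clay strip 75 x 30 x 14 mm, fixed on the kiln shelf just past one end of the row of setters, about 78 mm from the centre of the nearest setter (a plain cream post 50 mm high stands past the other end). Origin at the centre of the strip's underside.
- teapot: Small lidded brown clay teapot, loose, to be left alone: body 74 mm in diameter, 78 mm high over the knob, spout reaching 73 mm out to its -x side and loop handle 55 mm out to its +x side. Origin at the centre of the body's underside. It stands in the same row of things as the jars.
Mind the look-alikes: they are no part of the job. Leave any turquoise or yellow look-alike of the jar_4 alone.

How it is judged:
By the outcome, as a careful person would: the job done as asked, in the order asked, and still so for the second after the job is handed in, with the robot touching nothing.
It also fails if it takes over 120 s, if anything falls off the work surface, if the arm or the gripper's body presses on something with over 40 N, if the wrist force passes 120 N, or if a joint passes its speed limit or range.

## Robot

A 6-joint arm with a two-finger parallel gripper is mounted at the origin on the work surface. World frame = base frame: x ahead of the robot, y to its left, z up, the work surface at z = 0. Lengths are in m, angles in rad, forces in N, time in s.
With the tool pointing down it reaches from about 0.3 to 0.775 m from the base axis. Payload 14.6 kg.
Tool frame: the origin (TCP) lies on the mounting face of the last link; the fingertips stand 199 mm ahead of it and the grasp point (between the pads) lies 180 mm ahead of it; z points along the fingers, y is the line along which they close (so a half turn about z gives the same grasp; the last joint's range is limited). The gripper opens to 94 mm and grips with 3 to 60 N. Pads are 16 mm wide; open, the fingers measure 119 mm over their backs; the gripper's body (75 mm by 177 mm) begins 78 mm behind the grasp point.
Start: joints at [1.184, 0.3, 1.521, -0, 1.321, -0.067], TCP at [0.173, 0.522, 0.405] pointing down, gripper open.
Joint ranges: [-3.03, 3.03], [-0.79, 2.21], [0.23, 2.52], [-1.04, 4.18], [0, 3.07], [-2.55, 2.55]. Speed limits (rad/s): [2.22, 2.22, 2.57, 3.14, 3.14, 3.14].

## Interface

Orientations are given as a unit quaternion [w, x, y, z].
In Python, from station import robot gives the robot as it stands.
- The arm moves only by the tool drive_tool, never from a script. Its arguments are lists of equal length, an entry for each row: "dp": the shift along the tool's x, y, z in cm, a list of three; "twist": the turn, a rotation vector about the tool's x, y, z in rad, a list of three. In form: {"dp": [[dx, dy, dz], ...], "twist": [[ax, ay, az], ...]}. A call has 1 to 20 rows; each row is the pose to reach, as a shift and turn from the pose commanded when the call began, along the tool's axes at that moment; what a row does not reach only later rows make up. A row lasts 1/12 s, in which the tool goes at most 41.7 mm and 7.16 degrees, less where a joint would pass 70% of its speed; a pose out of reach is approached as far as the arm can. A call with a gripper value outside its range is refused whole. "fingers" is the finger opening in cm, from 0 to 9.4, set as the call begins (left out, the last holds). The fingers move at their own pace and stop on an object; the grip force is fixed at half the most. Time passes only in rows, so rows that repeat a pose let the fingers close. It gives the time, the measured TCP pose, the force, the opening and the grip force at its end, in the units of the state.
- robot.state(): the state, without advancing time (a new reading comes with each control period).
- robot.read_camera(name): name is "side" or "top"; returns (picture, depth): 400x640x3 uint8, blue, green, red; 400x640 float32, m along the optical axis (not along the pixel's ray), 0 where there is no reading.
- robot.get_calibration(name): a dict with "intrinsics" (3x3 intrinsics, pixels), "origin" and "orientation" of the camera in the world. Camera axes: x right, y up, looking along -z (the intrinsics and any distortion apply to the point x, -y, -z); pixel columns grow to the right and rows downward; lengths in m; the calibration is good to about 2 mm. A picture is of the moment at which its call begins. get_calibration takes no time and is no camera call.
- robot.close_job(): hands the job in; it is judged then, once.
The state is a dict: "t": time; "qpos": joint angles; "qd": joint speeds; "effort": joint torques, N m; "eef_pos": TCP position; "tool_rot": TCP orientation; "wrist_force": force on the tool from outside, world axes, zero at the start; "ft_torque": the same for the moment, N m; "gripper_width": finger opening in m; "grip_force": force on a finger pad.
Only numpy, scipy, OpenCV 4.12 (cv2) and the standard library are available. Lean on these libraries where they do the work, as an engineer would, in place of code of your own. Each camera call takes 0.05 s, during which the arm holds its last target. There are 200 camera calls.

## Working session

There is one attempt and no reset: what is moved stays moved. The work goes in short steps, Python scripts to look and compute and a tool call to move; the robot and the scene stay as the last step left them, time stands still between calls to the robot, and variables do not carry over. Pictures are saved under pics/ and viewed, at most 14 in all, crops included, and the job is handed in when it is done.

Besides the shell and the picture viewer there is one more tool, called after "Emit:" as name(argument=value, ...) on one line, values as JSON. drive_tool: Moves the arm, as the interface text tells. Its arguments: {"type":"object","properties":{"dp":{"type":"array"},"twist":{"type":"array"},"fingers":{"type":"number"}},"required":["dp","twist"]}

```bash
mkdir -p pics; cat > h.py <<'E'
import numpy as np, cv2
from scipy.spatial.transform import Rotation as R
from station import robot
def cal(n):
    c=robot.get_calibration(n); q=c['orientation']
    return np.array(c['intrinsics']),np.array(c['origin']),R.from_quat([q[1],q[2],q[3],q[0]]).as_matrix()
def cloud(n,depth):
    K,o,M=cal(n); v,u=np.mgrid[:400,:640]
    x=(u-K[0,2])/K[0,0]*depth; y=(v-K[1,2])/K[1,1]*depth
    return np.stack([x,-y,-depth],-1)@M.T+o
E
python3 - <<'E'
from h import *
for n in('top','side'):
    p,d=robot.read_camera(n); cv2.imwrite(f'pics/{n}0.png',p); np.save(f'{n}0.npy',d)
    c=robot.get_calibration(n); print(n,c)
print(robot.state())
E
```

```text
top {'intrinsics': array([[416.42023532,   0.        , 324.5513662 ],
       [  0.        , 416.42023532, 209.13443903],
       [  0.        ,   0.        ,   1.        ]]), 'origin': array([0.43970543, 0.04180067, 1.01293418]), 'orientation': array([ 0.71490074,  0.01842913, -0.01947445, -0.6987117 ])}
side {'intrinsics': array([[486.21863994,   0.        , 320.51245261],
       [  0.        , 486.21863994, 207.63390187],
       [  0.        ,   0.        ,   1.        ]]), 'origin': array([ 0.44348329, -0.69187161,  0.82095375]), 'orientation': array([ 0.92707415,  0.37357925, -0.00367514, -0.0309606 ])}
{'t': 0.1, 'qpos': array([ 1.18442592e+00,  3.00384376e-01,  1.52149676e+00, -6.49443499e-06,
        1.32071119e+00, -6.66262392e-02]), 'qd': array([ 0.00091328, -0.00313867, -0.00197179,  0.00076442,  0.00039837,
       -0.00073449]), 'effort': array([-8.43104754e-04, -5.32653880e+01, -3.53273535e+01,  7.08963582e-02,
        2.35901383e-02, -5.14088356e-05]), 'eef_pos': array([0.17288337, 0.52208966, 0.40416947]), 'tool_rot': array([-1.09181640e-04,  1.59191108e-01,  9.87247659e-01, -4.87778539e-04]), 'wrist_force': array([-0.08035695, -0.29649136,  0.98820294]), 'ft_torque': array([ 0.00756022, -0.01884277,  0.02030727]), 'grip_force': 0.0, 'gripper_width': 0.09422712801510318}
```

View pics/top0.png

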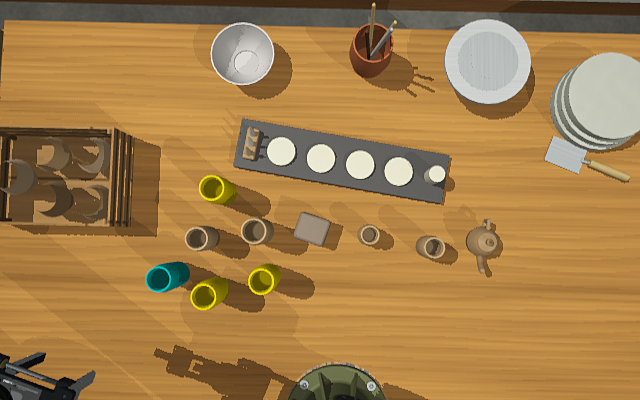

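View pics/side0.png

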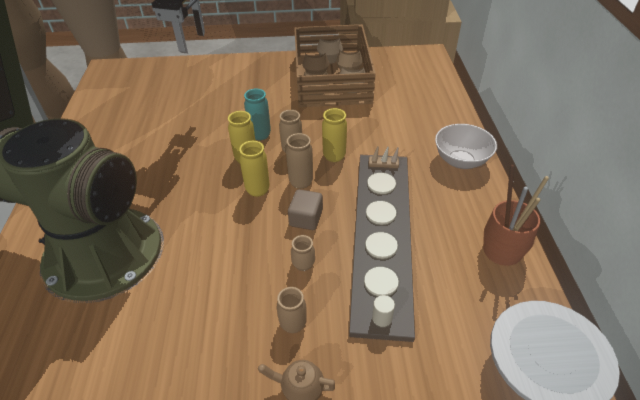

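The top view shows the cone pack at (251,143), on the left (+y) end. The setters are at about (281,151), (321,158), (360,164) and (399,171), with the post at (437,174).

The tan jar candidates are at (203,238), (257,231), (369,235) and (432,247). The yellow pots at (217,189), (209,294) and (264,280) and the turquoise one at (167,277) are look-alikes. The block at (314,228) and the teapot at (484,243) aren't jars.

Next I'll measure the rims and discs and check a crop.

```bash
cat > meas.py <<'E'
from h import *
def rim(P,mask):
    pts=P[mask]; z=np.percentile(pts[:,2],97); t=pts[pts[:,2]>z-.006]
    (x,y),r=cv2.minEnclosingCircle(t[:,:2].astype(np.float32)*1000)
    return np.round([x/1000,y/1000,z,2*r/1000],4)
E
python3 - <<'E'
from meas import *
p=cv2.imread('pics/top0.png'); P=cloud('top',np.load('top0.npy')); P2=cloud('side',np.load('side0.npy'))
K,o,M=cal('top')
print('table z',[np.round(P[r,c],4) for r,c in((300,500),(320,120))],np.round(P2[320,180],4))
v,u=np.mgrid[:400,:640]
J=[(203,238),(257,231),(369,235),(432,247)]
for c in J+[(217,189),(209,294),(264,280),(167,277),(314,228),(484,243),(251,143),(437,174)]:
    m=((u-c[0])**2+(v-c[1])**2<20**2)&(P[...,2]>.03)
    a=rim(P,m)
    m2=(np.hypot(P2[...,0]-a[0],P2[...,1]-a[1])<.034)&(P2[...,2]>.03)
    print(c,a,rim(P2,m2) if m2.sum()>20 else None)
hsv=cv2.cvtColor(p,cv2.COLOR_BGR2HSV)
m=cv2.inRange(hsv,(15,5,200),(45,70,255)); m[:,:262]=0;m[:,420:]=0;m[:130]=0;m[195:]=0
q=cv2.imread('pics/side0.png')
for c in [(281,151),(321,158),(360,164),(399,171)]:
    mm=m*((u-c[0])**2+(v-c[1])**2<19**2).astype(np.uint8)
    cs=max(cv2.findContours(mm,0,2)[0],key=cv2.contourArea); e=cv2.fitEllipse(cs)
    d=M@np.array([(e[0][0]-K[0,2])/K[0,0],-(e[0][1]-K[1,2])/K[1,1],-1]); s=(.026-o[2])/d[2]
    print(e, np.round(o+s*d,4))
m=cv2.inRange(cv2.cvtColor(q,cv2.COLOR_BGR2HSV),(15,5,170),(45,70,255));K,o,M=cal('side')
for cs in cv2.findContours(m,0,2)[0]:
    if cv2.contourArea(cs)<200: continue
    e=cv2.fitEllipse(cs)
    if not(340<e[0][0]<420 and 165<e[0][1]<330):continue
    d=M@np.array([(e[0][0]-K[0,2])/K[0,0],-(e[0][1]-K[1,2])/K[1,1],-1]); s=(.026-o[2])/d[2]
    print('side',np.round(e[0]),np.round(e[1]), np.round(o+s*d,4))
cv2.imwrite('pics/crop.png',cv2.resize(p[120:300,140:520],None,fx=2,fy=2,interpolation=2))
E
```

```text
table z [array([ 0.2847, -0.3864,  0.001 ]), array([0.2169, 0.5246, 0.0019])] [ 0.1904 -0.1844  0.003 ]
(203, 238) [0.425  0.1917 0.1117 0.3012] [0.4352 0.188  0.1307 0.0574]
(257, 231) [0.4404 0.1295 0.1323 0.1754] [0.4363 0.1615 0.1266 0.0157]
(369, 235) [ 0.4383 -0.0209  0.0723  0.1254] [ 0.4332 -0.0506  0.0721  0.0306]
(432, 247) [ 0.4223 -0.0918  0.0915  0.2696] [ 0.4306 -0.0704  0.0712  0.0402]
(217, 189) [0.4871 0.1757 0.1319 0.284 ] [0.4565 0.1826 0.1307 0.0245]
(209, 294) [0.3606 0.1782 0.1318 0.3153] [0.342  0.1727 0.1308 0.0481]
(264, 280) [0.3774 0.118  0.132  0.1968] None
(167, 277) [0.3812 0.2259 0.131  0.3864] None
(314, 228) [0.446  0.0678 0.058  0.0855] [0.4461 0.0678 0.0578 0.0678]
(484, 243) [ 0.4345 -0.1477  0.0746  0.3791] None
(251, 143) [0.5569 0.1298 0.0743 0.2931] None
(437, 174) [0.4397 0.0418 1.0129 0.    ] [0.4375 0.051  0.0576 0.064 ]
((280.6800231933594, 150.86973571777344), (26.920682907104492, 27.19954490661621), 32.02524185180664) [0.6297 0.149  0.026 ]
((320.457275390625, 158.05911254882812), (26.86699867248535, 27.31802749633789), 85.31959533691406) [0.6146 0.0535 0.026 ]
((359.68023681640625, 164.41029357910156), (26.9843807220459, 27.203561782836914), 55.63758087158203) [ 0.6015 -0.0405  0.026 ]
((398.031005859375, 171.1814727783203), (26.790491104125977, 27.306716918945312), 129.19569396972656) [ 0.5874 -0.1323  0.026 ]
side [382. 285.] [28. 48.] [ 0.5832 -0.1482  0.026 ]
side [381. 244.] [24. 31.] [ 0.5974 -0.0444  0.026 ]
side [381. 212.] [21. 29.] [0.6105 0.0494 0.026 ]
side [381. 182.] [19. 28.] [0.6256 0.145  0.026 ]
```

View pics/crop.png

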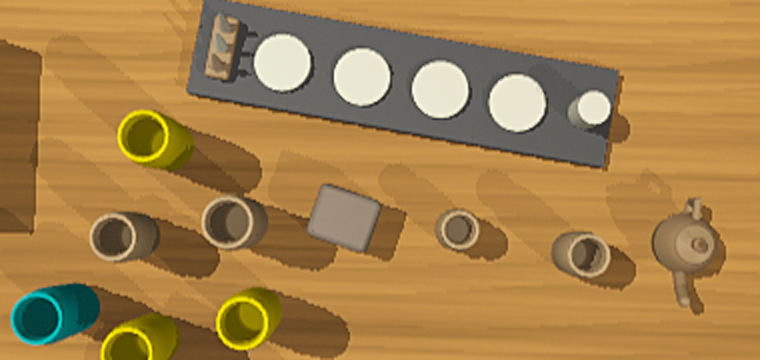

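The crop confirms four unglazed tan jars: in order of size (369,235) is the shortest, then (432,247), (203,238) and (257,231). Some pixels with no depth reading spoiled the circle fits, so I'll refit using the known heights.

```bash
cat > meas.py <<'E'
from h import *
def rim(n,P,h,c,r=.034):
    m=((abs(P[...,2]-h)<.007)&(np.hypot(P[...,0]-c[0],P[...,1]-c[1])<r+.012)).astype(np.uint8)
    k,l,s,_=cv2.connectedComponentsWithStats(m); 
    if k<2: return None
    i=1+np.argmax(s[1:,4]); cs=cv2.findContours((l==i).astype(np.uint8),0,1)[0]
    e=cv2.fitEllipse(max(cs,key=len)); K,o,M=cal(n)
    d=M@np.array([(e[0][0]-K[0,2])/K[0,0],-(e[0][1]-K[1,2])/K[1,1],-1]); t=(h-o[2])/d[2]
    return np.round((o+t*d)[:2],4),s[i,4],np.round(e[1],1)
def both(js,save=None):
    for n in('top','side'):
        if save is None: d=np.load(n+'0.npy')
        else:
            p,d=robot.read_camera(n); cv2.imwrite(f'pics/{n}{save}.png',p)
        P=cloud(n,d)
        for nm,(x,y,h) in js.items(): print(n,nm,rim(n,P,h,(x,y)))
E
python3 - <<'E'
from meas import *
both(dict(j1=(.433,-.055,.07),j2=(.415,-.19,.09),j3=(.415,.31,.11),j4=(.437,.18,.13)))
P=cloud('top',np.load('top0.npy'))
for u,v in[(369,226),(369,244),(432,238),(203,249),(194,238),(257,243),(484,243),(217,177),(209,306),(264,292),(251,143),(437,174),(314,228)]: print(u,v,np.round(P[v,u],3))
both(dict(j1=(P[235,369,0],P[235,369,1],.07),j2=(*P[247,432,:2],.09),j3=(*P[238,203,:2],.11),j4=(*P[231,257,:2],.13),y1=(*P[189,217,:2],.13),y2=(*P[294,209,:2],.13),y3=(*P[280,264,:2],.13)))
E
```

```text
top j1 (array([ 0.4345, -0.0624]), np.int32(131), array([18. , 18.1]))
top j2 (array([ 0.4097, -0.203 ]), np.int32(151), array([20.3, 20.5]))
top j3 (array([0.4182, 0.3176]), np.int32(180), array([22.4, 23. ]))
top j4 (array([0.4372, 0.1909]), np.int32(203), array([24.8, 25.2]))
side j1 (array([ 0.4315, -0.0671]), np.int32(168), array([17.4, 20.3]))
side j2 (array([ 0.4067, -0.2074]), np.int32(245), array([22.8, 25.8]))
side j3 (array([0.415 , 0.3112]), np.int32(135), array([13.1, 19.8]))
side j4 (array([0.4343, 0.1852]), np.int32(181), array([16.4, 23.4]))
369 226 [ 0.454 -0.061  0.069]
369 244 [ 0.414 -0.061  0.069]
432 238 [ 0.431 -0.199  0.089]
203 249 [0.395 0.307 0.092]
194 238 [0.418 0.342 0.043]
257 243 [0.412 0.182 0.129]
484 243 [ 0.422 -0.323  0.064]
217 177 [0.55  0.272 0.13 ]
209 306 [0.279 0.278 0.131]
264 292 [0.31  0.164 0.131]
251 143 [0.643 0.217 0.046]
437 174 [ 0.577 -0.214  0.069]
314 228 [0.447 0.064 0.058]
top j1 (array([ 0.4345, -0.0624]), np.int32(131), array([18. , 18.1]))
top j2 (array([ 0.4097, -0.203 ]), np.int32(151), array([20.3, 20.5]))
top j3 (array([0.4182, 0.3176]), np.int32(180), array([22.4, 23. ]))
top j4 (array([0.4372, 0.1909]), np.int32(203), array([24.8, 25.2]))
top y1 (array([0.527 , 0.2832]), np.int32(182), array([23.1, 23.6]))
top y2 (array([0.2971, 0.2921]), np.int32(175), array([23.6, 24.1]))
top y3 (array([0.3315, 0.172 ]), np.int32(199), array([25.1, 25.4]))
side j1 (array([ 0.4315, -0.0671]), np.int32(168), array([17.4, 20.3]))
side j2 (array([ 0.4067, -0.2074]), np.int32(245), array([22.8, 25.8]))
side j3 (array([0.415 , 0.3112]), np.int32(135), array([13.1, 19.8]))
side j4 (array([0.4343, 0.1852]), np.int32(181), array([16.4, 23.4]))
side y1 (array([0.5236, 0.2768]), np.int32(118), array([13.7, 20.7]))
side y2 (array([0.2942, 0.2854]), np.int32(114), array([13.5, 21. ]))
side y3 (array([0.3286, 0.1656]), np.int32(191), array([16.5, 24.2]))
```

```bash
cat > go.py <<'E'
import sys
from h import *
# go.py x y z_grasp : prints dp (cm) and twist so that closing axis heads -8.55 deg
def go(x,y,z):
    s=robot.state(); q=s['tool_rot']; M=R.from_quat([q[1],q[2],q[3],q[0]]).as_matrix()
    h=np.radians(-8.55); Y=np.array([np.cos(h),np.sin(h),0]);Z=np.array([0,0,-1]);T=np.stack([np.cross(Y,Z),Y,Z],1)
    print(np.round(M.T@(np.array([x,y,z+.18])-s['eef_pos'])*100,2),R.from_matrix(M.T@T).as_rotvec().round(3),'t',s['t'].round(2) if hasattr(s['t'],'round') else s['t'])
if __name__=='__main__': go(*map(float,sys.argv[1:]))
E
python3 go.py .433 -.0648 .2242
```

```text
[-4.314e+01 -4.754e+01  4.000e-02] [-1.0e-03  1.0e-03  1.4e+00] t 0.1
```

Emit:
drive_tool(dp=[[-2.2,-2.4,0],[-4.3,-4.8,0],[-6.5,-7.1,0],[-8.6,-9.5,0],[-10.8,-11.9,0],[-12.9,-14.3,0],[-15.1,-16.6,0],[-17.3,-19,0],[-19.4,-21.4,0],[-21.6,-23.8,0],[-23.7,-26.1,0],[-25.9,-28.5,0],[-28,-30.9,0],[-30.2,-33.3,0],[-32.4,-35.7,0],[-34.5,-38,0],[-36.7,-40.4,0],[-38.8,-42.8,0],[-41,-45.2,0],[-43.1,-47.5,0]], twist=[[0,0,0.07],[0,0,0.14],[0,0,0.21],[0,0,0.28],[0,0,0.35],[0,0,0.42],[0,0,0.49],[0,0,0.56],[0,0,0.63],[0,0,0.7],[0,0,0.77],[0,0,0.84],[0,0,0.91],[0,0,0.98],[0,0,1.05],[0,0,1.12],[0,0,1.19],[0,0,1.26],[0,0,1.33],[0,0,1.4]], fingers=9.4)

```text
t: 1.77
eef_pos: [0.433, -0.0661, 0.4045]
tool_rot: [-0.0, 0.759, 0.651, -0.0]
wrist_force: [0.1, 1.0, -0.3]
gripper_width: 0.0941
grip_force: 0.0
```

Emit:
drive_tool(dp=[[0,0,0],[0,0,0],[0,0,0],[0,0,0]], twist=[[0,0,0],[0,0,0],[0,0,0],[0,0,0]])

```text
t: 2.1
eef_pos: [0.4324, -0.0635, 0.4046]
tool_rot: [-0.0, 0.757, 0.653, -0.0]
wrist_force: [-0.3, 0.2, 0.9]
gripper_width: 0.0941
grip_force: 0.0
```

```bash
python3 go.py .433 -.0648 .031
```

```text
[-0.12  0.08 19.36] [-0.    -0.     0.002] t 2.1
```

Emit:
drive_tool(dp=[[-0.1,0.1,2],[-0.1,0.1,4],[-0.1,0.1,6],[-0.1,0.1,8],[-0.1,0.1,10],[-0.1,0.1,12],[-0.1,0.1,14],[-0.1,0.1,15.5],[-0.1,0.1,17],[-0.1,0.1,18],[-0.1,0.1,18.8],[-0.1,0.1,19.3],[-0.1,0.1,19.3],[-0.1,0.1,19.3]], twist=[[0,0,0],[0,0,0],[0,0,0],[0,0,0],[0,0,0],[0,0,0],[0,0,0],[0,0,0],[0,0,0],[0,0,0],[0,0,0],[0,0,0],[0,0,0],[0,0,0]])

```text
t: 3.27
eef_pos: [0.4337, -0.0653, 0.212]
tool_rot: [0.0, 0.758, 0.653, 0.0]
wrist_force: [0.1, 0.8, -0.1]
gripper_width: 0.0942
grip_force: 0.0
```

Emit:
drive_tool(dp=[[0,0,0],[0,0,0],[0,0,0],[0,0,0],[0,0,0],[0,0,0],[0,0,0],[0,0,0],[0,0,0],[0,0,0]], twist=[[0,0,0],[0,0,0],[0,0,0],[0,0,0],[0,0,0],[0,0,0],[0,0,0],[0,0,0],[0,0,0],[0,0,0]], fingers=4)

```text
t: 4.1
eef_pos: [0.4336, -0.0654, 0.2117]
tool_rot: [-0.0, 0.758, 0.653, -0.0]
wrist_force: [-0.7, 0.0, 1.5]
gripper_width: 0.0497
grip_force: 30.0
```

```bash
python3 - <<'E'
from h import *
s=robot.state(); print(s['eef_pos'],s['gripper_width'],s['grip_force'],s['wrist_force'])
p,d=robot.read_camera('side'); P=cloud('side',d); cv2.imwrite('pics/side1.png',p)
cv2.imwrite('pics/c1.png',cv2.resize(p[140:400,200:460],None,fx=2,fy=2))
E
python3 go.py .6277 .147 .181
```

```text
[ 0.4335655  -0.06543286  0.21167567] 0.04967219425063199 30.00037017976865 [-0.73246815  0.01185379  1.54498001]
[ 23.89  16.04 -14.93] [-0.  0.  0.] t 4.15
```

View pics/c1.png

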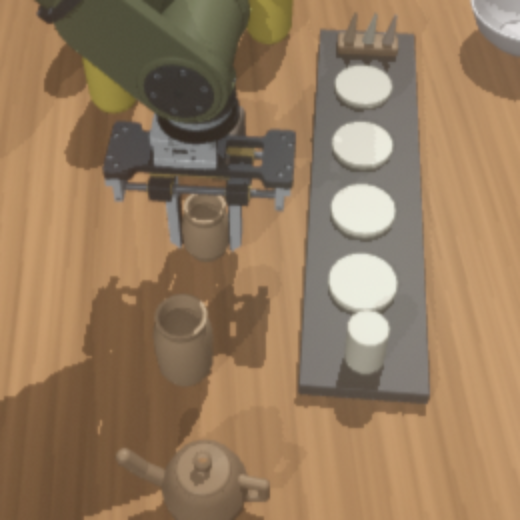

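The crop shows jar_1 gripped between the fingers at about (205,225), with nothing else touched. Next I'll check the side-view rim for any camera bias, then lift.

```bash
python3 - <<'E'
from meas import *
p,d=robot.read_camera('side'); print(rim('side',cloud('side',d),.07,(.432,-.066)))
E
```

```text
(array([ 0.4312, -0.069 ]), np.int32(158), array([16. , 20.8]))
```

Emit:
drive_tool(dp=[[0,0,-0.5],[0,0,-1.5],[0,0,-3],[0,0,-5],[0,0,-7],[0,0,-9],[0,0,-11],[0,0,-13],[0,0,-14.4],[0,0,-15]], twist=[[0,0,0],[0,0,0],[0,0,0],[0,0,0],[0,0,0],[0,0,0],[0,0,0],[0,0,0],[0,0,0],[0,0,0]])

```text
t: 5.03
eef_pos: [0.4335, -0.0654, 0.3643]
tool_rot: [0.001, 0.758, 0.653, 0.001]
wrist_force: [0.2, 0.1, -1.0]
gripper_width: 0.0491
grip_force: 30.0
```

Emit:
drive_tool(dp=[[0.5,0.3,0],[1.6,1,0],[3,2,0],[5,3.3,0],[7,4.7,0],[9,6,0],[11,7.4,0],[13,8.7,0],[15,10.1,0],[17,11.4,0],[19,12.8,0],[21,14.1,0],[22.5,15.1,0],[23.4,15.7,0],[23.9,16,0],[23.9,16,0],[23.9,16,0]], twist=[[0,0,0],[0,0,0],[0,0,0],[0,0,0],[0,0,0],[0,0,0],[0,0,0],[0,0,0],[0,0,0],[0,0,0],[0,0,0],[0,0,0],[0,0,0],[0,0,0],[0,0,0],[0,0,0],[0,0,0]])

```text
t: 6.45
eef_pos: [0.6271, 0.1471, 0.3608]
tool_rot: [-0.0, 0.758, 0.653, -0.001]
wrist_force: [-0.0, -0.6, -2.2]
gripper_width: 0.0492
grip_force: 30.0
```

```bash
python3 go.py .6277 .147 .0577; python3 - <<'E'
from meas import *
p,d=robot.read_camera('side'); P=cloud('side',d);s=robot.state();h=s['eef_pos'][2]-.1417
print(h,s['wrist_force'],rim('side',P,h,(.628,.147)))
E
```

```text
[ 0.    0.08 12.31] [-0.001  0.001  0.   ] t 6.45
0.2194543920684282 [-0.03611433 -0.44522465 -1.67648776] (array([0.6236, 0.1429]), np.int32(150), array([13.2, 19.9]))
```

```bash
python3 go.py .629 .1473 .0577
```

```text
[ 0.08  0.2  12.35] [-0.001  0.     0.   ] t 6.5
```

Emit:
drive_tool(dp=[[0.1,0.2,0.5],[0.1,0.2,2],[0.1,0.2,4],[0.1,0.2,6],[0.1,0.2,8],[0.1,0.2,9.5],[0.1,0.2,10.7],[0.1,0.2,11.4],[0.1,0.2,11.7],[0.1,0.2,11.9],[0.1,0.2,12],[0.1,0.2,12.1],[0.1,0.2,12.1]], twist=[[0,0,0],[0,0,0],[0,0,0],[0,0,0],[0,0,0],[0,0,0],[0,0,0],[0,0,0],[0,0,0],[0,0,0],[0,0,0],[0,0,0],[0,0,0]])

```text
t: 7.58
eef_pos: [0.6295, 0.1479, 0.2411]
tool_rot: [0.0, 0.758, 0.653, 0.0]
wrist_force: [-0.6, -0.0, -0.6]
gripper_width: 0.0489
grip_force: 30.0
```

Emit:
drive_tool(dp=[[0,0,0.05],[0,0,0.1],[0,0,0.1],[0,0,0.1]], twist=[[0,0,0],[0,0,0],[0,0,0],[0,0,0]])

```text
t: 7.92
eef_pos: [0.6294, 0.1479, 0.2398]
tool_rot: [0.0, 0.758, 0.653, 0.0]
wrist_force: [0.5, 0.0, -1.7]
gripper_width: 0.0491
grip_force: 30.0
```

Contact should come at about z = 0.2377, so I'll creep down the rest.

Emit:
drive_tool(dp=[[0,0,0.05],[0,0,0.1],[0,0,0.15],[0,0,0.2],[0,0,0.2],[0,0,0.2]], twist=[[0,0,0],[0,0,0],[0,0,0],[0,0,0],[0,0,0],[0,0,0]])

```text
t: 8.42
eef_pos: [0.6294, 0.1479, 0.2377]
tool_rot: [-0.0, 0.758, 0.653, -0.0]
wrist_force: [-1.3, 0.4, 1.1]
gripper_width: 0.0492
grip_force: 30.0
```

Emit:
drive_tool(dp=[[0,0,0.05],[0,0,0.05],[0,0,0.05]], twist=[[0,0,0],[0,0,0],[0,0,0]])

```text
t: 8.67
eef_pos: [0.6294, 0.1479, 0.2377]
tool_rot: [0.0, 0.758, 0.653, 0.0]
wrist_force: [-3.2, -0.2, 5.5]
gripper_width: 0.0492
grip_force: 30.0
```

Contact is firm at 5 N. Releasing and rising.

Emit:
drive_tool(dp=[[0,0,0],[0,0,0],[0,0,0],[0,0,0],[0,0,0],[0,0,0],[0,0,0],[0,0,0]], twist=[[0,0,0],[0,0,0],[0,0,0],[0,0,0],[0,0,0],[0,0,0],[0,0,0],[0,0,0]], fingers=9.4)

```text
t: 9.33
eef_pos: [0.6294, 0.1478, 0.2371]
tool_rot: [0.0, 0.758, 0.653, -0.0]
wrist_force: [0.9, -0.4, -0.0]
gripper_width: 0.0934
grip_force: 0.0
```

Emit:
drive_tool(dp=[[0,0,-0.5],[0,0,-1.5],[0,0,-3],[0,0,-5],[0,0,-7],[0,0,-9],[0,0,-11],[0,0,-13],[0,0,-15],[0,0,-16.4],[0,0,-17]], twist=[[0,0,0],[0,0,0],[0,0,0],[0,0,0],[0,0,0],[0,0,0],[0,0,0],[0,0,0],[0,0,0],[0,0,0],[0,0,0]])

```text
t: 10.25
eef_pos: [0.6292, 0.1478, 0.4107]
tool_rot: [0.001, 0.758, 0.653, 0.002]
wrist_force: [0.3, -0.6, 0.2]
gripper_width: 0.0942
grip_force: 0.0
```

```bash
python3 go.py .409 -.2045 .231
```

```text
[-38.11 -16.54  -0.14] [ 0.004 -0.001  0.   ] t 10.25
```

Emit:
drive_tool(dp=[[-0.7,-0.3,0],[-2,-0.9,0],[-4,-1.7,0],[-6.5,-2.8,0],[-9,-3.9,0],[-11.5,-5,0],[-14,-6.1,0],[-16.5,-7.2,0],[-19,-8.2,0],[-21.5,-9.3,0],[-24,-10.4,0],[-26.5,-11.5,0],[-29,-12.6,0],[-31.5,-13.7,0],[-34,-14.8,0],[-36,-15.6,0],[-37.4,-16.2,0],[-38,-16.5,0],[-38,-16.5,0],[-38,-16.5,0]], twist=[[0,0,0],[0,0,0],[0,0,0],[0,0,0],[0,0,0],[0,0,0],[0,0,0],[0,0,0],[0,0,0],[0,0,0],[0,0,0],[0,0,0],[0,0,0],[0,0,0],[0,0,0],[0,0,0],[0,0,0],[0,0,0],[0,0,0],[0,0,0]])

```text
t: 11.92
eef_pos: [0.4097, -0.2032, 0.4068]
tool_rot: [-0.0, 0.758, 0.652, -0.0]
wrist_force: [0.1, -0.1, 0.4]
gripper_width: 0.0941
grip_force: 0.0
```

```bash
sed -i 's/e=cv2.fitEllipse(max(cs,key=len))/e=cv2.fitEllipse(max(cs,key=len))/' meas.py; cat > disc.py <<'E'
from meas import *
def discs(tag):
    js={}
    both(dict(j1=(.629,.148,.096),j2=(.614,.053,.116),j3=(.601,-.041,.136),j4=(.587,-.1326,.156)),tag)
E
python3 -c "
from disc import *
discs('2')"; python3 go.py .4092 -.2037 .051
```

```text
top j1 (array([0.6298, 0.1508]), np.int32(135), array([18.2, 18.4]))
top j2 None
top j3 None
top j4 None
side j1 (array([0.6264, 0.1458]), np.int32(133), array([13. , 18.1]))
side j2 None
side j3 None
side j4 None
[-0.1  -0.07 17.59] [-0.    -0.     0.001] t 12.0167
```

Emit:
drive_tool(dp=[[0,0,0.5],[0,0,2],[0,0,4],[0,0,6],[0,0,8],[0,0,10],[0,0,12],[0,0,14],[0,0,15.5],[0,0,16.6],[0,0,17.2],[0,0,17.5],[0,0,17.5],[0,0,17.5]], twist=[[0,0,0],[0,0,0],[0,0,0],[0,0,0],[0,0,0],[0,0,0],[0,0,0],[0,0,0],[0,0,0],[0,0,0],[0,0,0],[0,0,0],[0,0,0],[0,0,0]])

```text
t: 13.18
eef_pos: [0.41, -0.2034, 0.2326]
tool_rot: [0.0, 0.758, 0.653, 0.0]
wrist_force: [-0.0, -0.9, -0.1]
gripper_width: 0.0938
grip_force: 0.0
```

Emit:
drive_tool(dp=[[0,0,0],[0,0,0],[0,0,0],[0,0,0],[0,0,0],[0,0,0],[0,0,0],[0,0,0],[0,0,0],[0,0,0]], twist=[[0,0,0],[0,0,0],[0,0,0],[0,0,0],[0,0,0],[0,0,0],[0,0,0],[0,0,0],[0,0,0],[0,0,0]], fingers=4.4)

```text
t: 14.02
eef_pos: [0.4098, -0.2034, 0.2321]
tool_rot: [-0.0, 0.758, 0.653, -0.0]
wrist_force: [-0.2, -0.6, -0.2]
gripper_width: 0.0472
grip_force: 30.0
```

Emit:
drive_tool(dp=[[0,0,-0.5],[0,0,-1.5],[0,0,-3],[0,0,-5],[0,0,-7],[0,0,-9],[0,0,-11],[0,0,-13],[0,0,-14.4],[0,0,-15],[0,0,-15],[0,0,-15]], twist=[[0,0,0],[0,0,0],[0,0,0],[0,0,0],[0,0,0],[0,0,0],[0,0,0],[0,0,0],[0,0,0],[0,0,0],[0,0,0],[0,0,0]])

```text
t: 15.02
eef_pos: [0.4096, -0.2033, 0.3819]
tool_rot: [-0.0, 0.758, 0.653, -0.0]
wrist_force: [-0.5, -0.9, -1.9]
gripper_width: 0.0482
grip_force: 30.0
```

```bash
python3 go.py .614 .0530 .18
```

```text
[28.38 16.4   2.19] [-0. -0.  0.] t 15.0167
```

The width reads 48 mm where the belly should give 54, so I'll look before going on.

```bash
python3 - <<'E'
from h import *
p,d=robot.read_camera('side'); q,_=robot.read_camera('top')
a=cv2.resize(p[100:400,200:440],None,fx=1.9,fy=1.9); b=cv2.resize(q[120:300,380:560],(336,336)); 
o=np.zeros((570,800,3),np.uint8); o[:a.shape[0],:a.shape[1]]=a; o[:336,460:796]=b; cv2.imwrite('pics/c3.png',o)
E
```

```text
(no output)
```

View pics/c3.png

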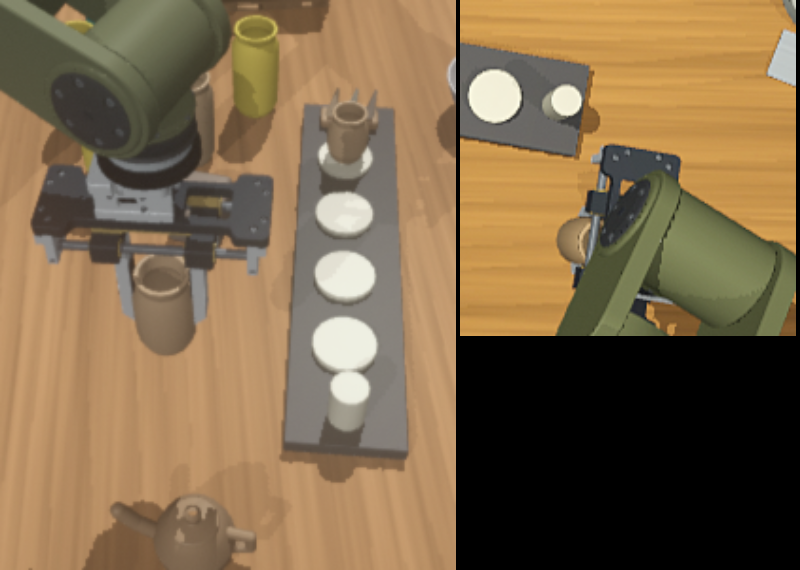

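The jar does hang between the fingers at crop (165,300). I'll measure how far it is off centre.

```bash
python3 - <<'E'
from meas import *
s=robot.state(); e=s['eef_pos']; print(e,s['gripper_width'],s['ft_torque'])
p,d=robot.read_camera('side'); P=cloud('side',d)
for h in(.235,.24,.245): print(h,rim('side',P,h,(e[0]-.003,e[1]-.004)))
m=(np.hypot(P[...,0]-e[0],P[...,1]-e[1])<.06)&(P[...,2]>.1)&(P[...,2]<.27)
hsv=cv2.cvtColor(p,cv2.COLOR_BGR2HSV); m&=(hsv[...,1]>60)&(hsv[...,0]<22)
Q=P[m]
for z in np.arange(.13,.26,.01):
    k=Q[abs(Q[:,2]-z)<.005]
    if len(k)>5: print(round(z,3),len(k),k.min(0).round(3),k.max(0).round(3))
E
```

```text
[ 0.40969559 -0.2033876   0.38125725] 0.047789481752154216 [-0.06305713  0.05478047 -0.02241495]
0.235 (array([ 0.4078, -0.2074]), np.int32(470), array([22.9, 42. ]))
0.24 (array([ 0.4074, -0.2098]), np.int32(372), array([21.5, 41.8]))
0.245 (array([ 0.4058, -0.2127]), np.int32(248), array([19.1, 39.1]))
0.16 36 [ 0.383 -0.232  0.155] [ 0.424 -0.215  0.165]
0.17 102 [ 0.382 -0.233  0.165] [ 0.431 -0.212  0.175]
0.18 97 [ 0.381 -0.233  0.175] [ 0.431 -0.211  0.185]
0.19 147 [ 0.371 -0.234  0.185] [ 0.444 -0.182  0.195]
0.2 189 [ 0.381 -0.235  0.195] [ 0.444 -0.182  0.205]
0.21 203 [ 0.371 -0.234  0.205] [ 0.43  -0.182  0.215]
0.22 250 [ 0.371 -0.232  0.215] [ 0.43  -0.184  0.225]
0.23 207 [ 0.383 -0.229  0.225] [ 0.429 -0.186  0.235]
0.24 236 [ 0.383 -0.229  0.235] [ 0.43  -0.185  0.244]
0.25 12 [ 0.37  -0.216  0.247] [ 0.43  -0.193  0.253]
```

The jar's front surface puts its centre at y≈-0.203, so it's centred and held firmly. On to setter 2.

Emit:
drive_tool(dp=[[0.5,0.3,0],[1.5,0.9,0],[3,1.7,0],[5,2.9,0],[7,4,0],[9,5.2,0],[11,6.4,0],[13,7.5,0],[15,8.7,0],[17,9.8,0],[19,11,0],[21,12.1,0],[23,13.3,0],[25,14.4,0],[26.7,15.4,0],[27.8,16.1,0],[28.4,16.4,0],[28.4,16.4,0],[28.4,16.4,0],[28.4,16.4,0]], twist=[[0,0,0],[0,0,0],[0,0,0],[0,0,0],[0,0,0],[0,0,0],[0,0,0],[0,0,0],[0,0,0],[0,0,0],[0,0,0],[0,0,0],[0,0,0],[0,0,0],[0,0,0],[0,0,0],[0,0,0],[0,0,0],[0,0,0],[0,0,0]])

```text
t: 16.83
eef_pos: [0.6139, 0.0525, 0.382]
tool_rot: [-0.0, 0.758, 0.652, -0.0]
wrist_force: [-0.2, -0.7, -1.5]
gripper_width: 0.0475
grip_force: 30.0
```

```bash
python3 go.py .614 .0530 .0781;  python3 - <<'E'
from h import *
p,d=robot.read_camera('side'); cv2.imwrite('pics/c4.png',cv2.resize(p[80:280,280:480],None,fx=2.5,fy=2.5))
E
```

```text
[5.000e-02 1.000e-02 1.239e+01] [-0.  0. -0.] t 16.8333
```

View pics/c4.png

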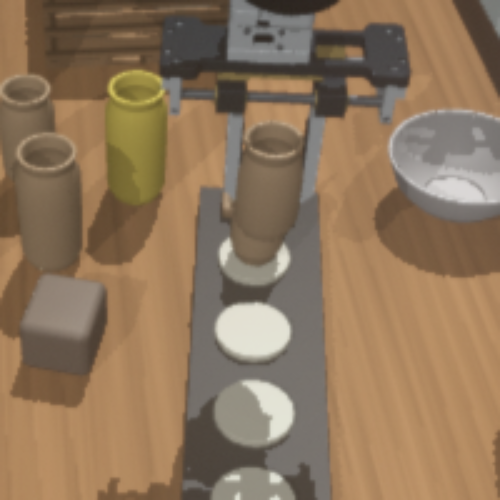

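The jar seems to lean in the crop, rim at (273,140) and foot at (255,255). I'll check that against perspective by projecting a true vertical, and fit the rim plane.

```bash
python3 - <<'E'
from h import *
K,o,M=cal('side')
def proj(p): c=M.T@(np.array(p)-o); return np.array([K[0,0]*c[0]/-c[2]+K[0,2],K[1,1]*-c[1]/-c[2]+K[1,2]])
for z in(.15,.24): 
    u=proj((.61,.049,z)); print(z,u,(u-[280,80])*2.5)
p,d=robot.read_camera('side'); P=cloud('side',d); hsv=cv2.cvtColor(p,cv2.COLOR_BGR2HSV)
m=(np.hypot(P[...,0]-.611,P[...,1]-.049)<.034)&(P[...,2]>.228)&(P[...,2]<.26)&(hsv[...,1]>55)
Q=P[m]; print(m.sum(),Q.mean(0))
# top of rim: per-azimuth max z
a=np.degrees(np.arctan2(Q[:,1]-.049,Q[:,0]-.611))
for b in range(-180,180,45):
    k=Q[(a>=b)&(a<b+45)]
    if len(k): print(b+22,len(k),np.percentile(k[:,2],92).round(4))
m=(np.hypot(P[...,0]-.611,P[...,1]-.049)<.045)&(P[...,2]>.14)&(P[...,2]<.18)&(hsv[...,1]>55); print('foot',P[m].min(0),P[m].max(0))
E
```

```text
0.15 [384.86743324 170.32701809] [262.1685831  225.81754524]
0.24 [388.56205712 135.37601142] [271.40514279 138.44002854]
312 [0.61170045 0.05054683 0.2365962 ]
-158 32 0.2408
-113 43 0.2405
-68 36 0.2402
-23 24 0.2477
22 46 0.2439
67 54 0.2407
112 51 0.2403
157 26 0.254
foot [0.58498303 0.02222321 0.15026371] [0.63554742 0.05541299 0.17972023]
```

The rim is level at z≈0.2405 all round and the lean is mostly perspective, so the jar is upright. Lowering.

Emit:
drive_tool(dp=[[0.1,0,0.5],[0.1,0,2],[0.1,0,4],[0.1,0,6],[0.1,0,8],[0.1,0,9.5],[0.1,0,10.7],[0.1,0,11.4],[0.1,0,11.8],[0.1,0,12],[0.1,0,12.1],[0.1,0,12.15],[0.1,0,12.2],[0.1,0,12.2]], twist=[[0,0,0],[0,0,0],[0,0,0],[0,0,0],[0,0,0],[0,0,0],[0,0,0],[0,0,0],[0,0,0],[0,0,0],[0,0,0],[0,0,0],[0,0,0],[0,0,0]])

```text
t: 18.1
eef_pos: [0.6144, 0.054, 0.2606]
tool_rot: [0.0, 0.758, 0.653, 0.0]
wrist_force: [-0.4, -0.5, -1.8]
gripper_width: 0.0476
grip_force: 30.0
```

Emit:
drive_tool(dp=[[0,0,0.05],[0,0,0.1],[0,0,0.15],[0,0,0.15]], twist=[[0,0,0],[0,0,0],[0,0,0],[0,0,0]])

```text
t: 18.43
eef_pos: [0.6143, 0.054, 0.2586]
tool_rot: [-0.0, 0.758, 0.653, -0.0]
wrist_force: [0.4, 0.2, -1.5]
gripper_width: 0.0476
grip_force: 30.0
```

Emit:
drive_tool(dp=[[0,0,0.05],[0,0,0.1],[0,0,0.1],[0,0,0.1]], twist=[[0,0,0],[0,0,0],[0,0,0],[0,0,0]])

```text
t: 18.77
eef_pos: [0.6143, 0.0541, 0.2581]
tool_rot: [0.0, 0.758, 0.653, 0.0]
wrist_force: [-3.5, 0.1, 5.0]
gripper_width: 0.0477
grip_force: 30.0
```

Jar_2 is in contact. Releasing and rising.

Emit:
drive_tool(dp=[[0,0,0],[0,0,0],[0,0,0],[0,0,0],[0,0,0],[0,0,0],[0,0,0],[0,0,0]], twist=[[0,0,0],[0,0,0],[0,0,0],[0,0,0],[0,0,0],[0,0,0],[0,0,0],[0,0,0]], fingers=9.4)

```text
t: 19.43
eef_pos: [0.6143, 0.0541, 0.2576]
tool_rot: [-0.0, 0.758, 0.653, -0.0]
wrist_force: [-0.1, 0.7, -0.1]
gripper_width: 0.0936
grip_force: 0.0
```

Emit:
drive_tool(dp=[[0,0,-0.5],[0,0,-1.5],[0,0,-3],[0,0,-5],[0,0,-7],[0,0,-9],[0,0,-11],[0,0,-13],[0,0,-15],[0,0,-16.4],[0,0,-17]], twist=[[0,0,0],[0,0,0],[0,0,0],[0,0,0],[0,0,0],[0,0,0],[0,0,0],[0,0,0],[0,0,0],[0,0,0],[0,0,0]])

```text
t: 20.35
eef_pos: [0.614, 0.0541, 0.4311]
tool_rot: [0.001, 0.758, 0.653, 0.002]
wrist_force: [0.2, -0.4, -1.2]
gripper_width: 0.0939
grip_force: 0.0
```

```bash
python3 go.py .4178 .317 .251; python3 -c "
from disc import *
discs('3')"
```

```text
[ 23.09 -23.31  -0.07] [ 0.004 -0.001  0.   ] t 20.35
top j1 None
top j2 None
top j3 None
top j4 None
side j1 (array([0.6261, 0.1456]), np.int32(134), array([13.2, 18.1]))
side j2 (array([0.6103, 0.049 ]), np.int32(173), array([15.8, 21.7]))
side j3 None
side j4 None
```

Emit:
drive_tool(dp=[[0.4,-0.4,0],[1.4,-1.4,0],[3,-3,0],[4.7,-4.7,0],[6.4,-6.5,0],[8.1,-8.2,0],[9.8,-9.9,0],[11.5,-11.6,0],[13.2,-13.3,0],[14.9,-15,0],[16.6,-16.8,0],[18.3,-18.5,0],[20,-20.2,0],[21.5,-21.7,0],[22.6,-22.8,0],[23.1,-23.3,0],[23.1,-23.3,0],[23.1,-23.3,0],[23.1,-23.3,0]], twist=[[0,0,0],[0,0,0],[0,0,0],[0,0,0],[0,0,0],[0,0,0],[0,0,0],[0,0,0],[0,0,0],[0,0,0],[0,0,0],[0,0,0],[0,0,0],[0,0,0],[0,0,0],[0,0,0],[0,0,0],[0,0,0],[0,0,0]])

```text
t: 22.03
eef_pos: [0.4184, 0.3166, 0.4274]
tool_rot: [0.0, 0.758, 0.652, -0.0]
wrist_force: [0.0, 0.2, 0.1]
gripper_width: 0.0938
grip_force: 0.0
```

```bash
python3 go.py .4178 .317 .071
```

```text
[ 0.04 -0.07 17.64] [-0.  0. -0.] t 22.0333
```

Emit:
drive_tool(dp=[[0,-0.1,0.5],[0,-0.1,2],[0,-0.1,4],[0,-0.1,6],[0,-0.1,8],[0,-0.1,10],[0,-0.1,12],[0,-0.1,14],[0,-0.1,15.5],[0,-0.1,16.6],[0,-0.1,17.3],[0,-0.1,17.6],[0,-0.1,17.6],[0,-0.1,17.6]], twist=[[0,0,0],[0,0,0],[0,0,0],[0,0,0],[0,0,0],[0,0,0],[0,0,0],[0,0,0],[0,0,0],[0,0,0],[0,0,0],[0,0,0],[0,0,0],[0,0,0]])

```text
t: 23.2
eef_pos: [0.4174, 0.3172, 0.2522]
tool_rot: [0.0, 0.758, 0.652, 0.0]
wrist_force: [-0.6, -0.4, 0.4]
gripper_width: 0.0943
grip_force: 0.0
```

Emit:
drive_tool(dp=[[0,0,0],[0,0,0],[0,0,0],[0,0,0],[0,0,0],[0,0,0],[0,0,0],[0,0,0],[0,0,0],[0,0,0]], twist=[[0,0,0],[0,0,0],[0,0,0],[0,0,0],[0,0,0],[0,0,0],[0,0,0],[0,0,0],[0,0,0],[0,0,0]], fingers=4.8)

```text
t: 24.03
eef_pos: [0.4172, 0.3172, 0.2517]
tool_rot: [0.0, 0.758, 0.653, 0.0]
wrist_force: [0.5, -0.3, 0.0]
gripper_width: 0.0512
grip_force: 30.0
```

Emit:
drive_tool(dp=[[0,0,-0.5],[0,0,-1.5],[0,0,-3],[0,0,-5],[0,0,-7],[0,0,-9],[0,0,-11],[0,0,-13],[0,0,-15],[0,0,-16.4],[0,0,-17],[0,0,-17],[0,0,-17]], twist=[[0,0,0],[0,0,0],[0,0,0],[0,0,0],[0,0,0],[0,0,0],[0,0,0],[0,0,0],[0,0,0],[0,0,0],[0,0,0],[0,0,0],[0,0,0]])

```text
t: 25.12
eef_pos: [0.417, 0.3171, 0.4213]
tool_rot: [-0.0, 0.758, 0.653, -0.0]
wrist_force: [-0.4, -0.1, -2.4]
gripper_width: 0.0515
grip_force: 30.0
```

```bash
python3 go.py .601 -.041 .241; python3 - <<'E'
from meas import *
both(dict(j3=(.416,.314,.28)),'4')
E
```

```text
[-3.269e+01  2.351e+01  3.000e-02] [-0.  0.  0.] t 25.1167
top j3 (array([0.4165, 0.31  ]), np.int32(86), array([18.8, 24. ]))
side j3 (array([0.4144, 0.3089]), np.int32(240), array([12.3, 32.5]))
```

Emit:
drive_tool(dp=[[-0.6,0.4,0],[-1.8,1.3,0],[-3.6,2.6,0],[-5.7,4.1,0],[-7.9,5.7,0],[-10.1,7.3,0],[-12.3,8.9,0],[-14.5,10.5,0],[-16.7,12,0],[-18.9,13.6,0],[-21.1,15.2,0],[-23.3,16.8,0],[-25.5,18.4,0],[-27.7,20,0],[-29.7,21.4,0],[-31.2,22.5,0],[-32.2,23.2,0],[-32.6,23.5,0],[-32.6,23.5,0],[-32.6,23.5,0]], twist=[[0,0,0],[0,0,0],[0,0,0],[0,0,0],[0,0,0],[0,0,0],[0,0,0],[0,0,0],[0,0,0],[0,0,0],[0,0,0],[0,0,0],[0,0,0],[0,0,0],[0,0,0],[0,0,0],[0,0,0],[0,0,0],[0,0,0],[0,0,0]])

```text
t: 26.88
eef_pos: [0.601, -0.0396, 0.4214]
tool_rot: [-0.0, 0.758, 0.653, -0.0]
wrist_force: [-0.2, 1.0, -2.1]
gripper_width: 0.0511
grip_force: 30.0
```

```bash
python3 go.py .601 -.0405 .0977
```

```text
[-0.09  0.02 14.37] [-0.001 -0.     0.   ] t 26.8833
```

Emit:
drive_tool(dp=[[0,0,0.5],[0,0,2],[0,0,4],[0,0,6],[0,0,8],[0,0,10],[0,0,11.6],[0,0,12.8],[0,0,13.5],[0,0,13.9],[0,0,14.1],[0,0,14.15],[0,0,14.2],[0,0,14.2]], twist=[[0,0,0],[0,0,0],[0,0,0],[0,0,0],[0,0,0],[0,0,0],[0,0,0],[0,0,0],[0,0,0],[0,0,0],[0,0,0],[0,0,0],[0,0,0],[0,0,0]])

```text
t: 28.05
eef_pos: [0.6013, -0.0401, 0.2803]
tool_rot: [0.0, 0.758, 0.653, 0.0]
wrist_force: [-0.8, -0.4, -2.5]
gripper_width: 0.0515
grip_force: 30.0
```

Emit:
drive_tool(dp=[[0,0,0.05],[0,0,0.1],[0,0,0.1],[0,0,0.1]], twist=[[0,0,0],[0,0,0],[0,0,0],[0,0,0]])

```text
t: 28.38
eef_pos: [0.6012, -0.0401, 0.2787]
tool_rot: [0.0, 0.758, 0.653, 0.0]
wrist_force: [0.3, 0.6, -1.6]
gripper_width: 0.0515
grip_force: 30.0
```

Emit:
drive_tool(dp=[[0,0,0.05],[0,0,0.1],[0,0,0.15],[0,0,0.15],[0,0,0.15]], twist=[[0,0,0],[0,0,0],[0,0,0],[0,0,0],[0,0,0]])

```text
t: 28.8
eef_pos: [0.6012, -0.0401, 0.2776]
tool_rot: [0.0, 0.758, 0.653, 0.0]
wrist_force: [-1.9, -0.8, 5.9]
gripper_width: 0.0515
grip_force: 30.0
```

Jar_3 is in contact. Releasing, then over to jar_4.

Emit:
drive_tool(dp=[[0,0,0],[0,0,0],[0,0,0],[0,0,0],[0,0,0],[0,0,0],[0,0,0],[0,0,0]], twist=[[0,0,0],[0,0,0],[0,0,0],[0,0,0],[0,0,0],[0,0,0],[0,0,0],[0,0,0]], fingers=9.4)

```text
t: 29.47
eef_pos: [0.6012, -0.0401, 0.2771]
tool_rot: [-0.0, 0.758, 0.653, -0.0]
wrist_force: [0.1, -0.5, 0.8]
gripper_width: 0.0938
grip_force: 0.0
```

Emit:
drive_tool(dp=[[0,0,-0.5],[0,0,-1.5],[0,0,-3],[0,0,-5],[0,0,-7],[0,0,-9],[0,0,-11],[0,0,-13],[0,0,-14.5],[0,0,-15],[0,0,-15],[0,0,-15]], twist=[[0,0,0],[0,0,0],[0,0,0],[0,0,0],[0,0,0],[0,0,0],[0,0,0],[0,0,0],[0,0,0],[0,0,0],[0,0,0],[0,0,0]])

```text
t: 30.47
eef_pos: [0.6011, -0.04, 0.4268]
tool_rot: [-0.0, 0.758, 0.653, -0.0]
wrist_force: [-0.5, -0.4, -1.3]
gripper_width: 0.0941
grip_force: 0.0
```

```bash
python3 go.py .4368 .1905 .247; python3 -c "
from disc import *
discs('5')"
```

```text
[ 2.036e+01 -1.967e+01 -1.000e-02] [-0. -0.  0.] t 30.4667
top j1 (array([0.6298, 0.1508]), np.int32(135), array([18.2, 18.4]))
top j2 (array([0.6141, 0.0543]), np.int32(157), array([20.5, 20.7]))
top j3 None
top j4 None
side j1 (array([0.6261, 0.1452]), np.int32(136), array([13.6, 17.8]))
side j2 (array([0.6102, 0.0487]), np.int32(178), array([16.1, 21.6]))
side j3 (array([ 0.5985, -0.0441]), np.int32(227), array([19.8, 25.4]))
side j4 None
```

Emit:
drive_tool(dp=[[0.5,-0.5,0],[1.6,-1.5,0],[3.2,-3.1,0],[5,-4.8,0],[6.8,-6.6,0],[8.6,-8.3,0],[10.4,-10,0],[12.2,-11.8,0],[14,-13.5,0],[15.8,-15.3,0],[17.6,-17,0],[19.1,-18.5,0],[20,-19.4,0],[20.4,-19.7,0],[20.4,-19.7,0],[20.4,-19.7,0],[20.4,-19.7,0]], twist=[[0,0,0],[0,0,0],[0,0,0],[0,0,0],[0,0,0],[0,0,0],[0,0,0],[0,0,0],[0,0,0],[0,0,0],[0,0,0],[0,0,0],[0,0,0],[0,0,0],[0,0,0],[0,0,0],[0,0,0]])

```text
t: 31.98
eef_pos: [0.437, 0.1905, 0.4269]
tool_rot: [0.0, 0.758, 0.652, -0.0]
wrist_force: [-0.8, 0.0, 0.4]
gripper_width: 0.0943
grip_force: 0.0
```

```bash
python3 go.py .4368 .1905 .091
```

```text
[ 1.000e-02 -2.000e-02  1.559e+01] [-0.  0. -0.] t 31.9833
```

Emit:
drive_tool(dp=[[0,0,0.5],[0,0,2],[0,0,4],[0,0,6],[0,0,8],[0,0,10],[0,0,12],[0,0,13.6],[0,0,14.7],[0,0,15.3],[0,0,15.6],[0,0,15.6],[0,0,15.6]], twist=[[0,0,0],[0,0,0],[0,0,0],[0,0,0],[0,0,0],[0,0,0],[0,0,0],[0,0,0],[0,0,0],[0,0,0],[0,0,0],[0,0,0],[0,0,0]])

```text
t: 33.07
eef_pos: [0.4369, 0.1908, 0.2716]
tool_rot: [0.0, 0.758, 0.652, 0.0]
wrist_force: [0.0, 0.7, 0.0]
gripper_width: 0.0939
grip_force: 0.0
```

Emit:
drive_tool(dp=[[0,0,0],[0,0,0],[0,0,0],[0,0,0],[0,0,0],[0,0,0],[0,0,0],[0,0,0],[0,0,0],[0,0,0]], twist=[[0,0,0],[0,0,0],[0,0,0],[0,0,0],[0,0,0],[0,0,0],[0,0,0],[0,0,0],[0,0,0],[0,0,0]], fingers=5)

```text
t: 33.9
eef_pos: [0.4367, 0.1909, 0.2712]
tool_rot: [0.0, 0.758, 0.653, 0.0]
wrist_force: [0.8, -0.7, 0.8]
gripper_width: 0.0549
grip_force: 29.4
```

Emit:
drive_tool(dp=[[0,0,-0.5],[0,0,-1.5],[0,0,-3],[0,0,-5],[0,0,-7],[0,0,-9],[0,0,-11],[0,0,-13],[0,0,-15],[0,0,-16.4],[0,0,-17],[0,0,-17],[0,0,-17]], twist=[[0,0,0],[0,0,0],[0,0,0],[0,0,0],[0,0,0],[0,0,0],[0,0,0],[0,0,0],[0,0,0],[0,0,0],[0,0,0],[0,0,0],[0,0,0]])

```text
t: 34.98
eef_pos: [0.4365, 0.1909, 0.4407]
tool_rot: [-0.0, 0.758, 0.653, -0.0]
wrist_force: [0.1, 0.3, -3.4]
gripper_width: 0.0551
grip_force: 29.5
```

```bash
python3 go.py .45 -.1329 .261; python3 go.py .587 -.1329 .261
```

```text
[-3.182e+01  6.140e+00 -2.000e-02] [-0.001  0.     0.   ] t 34.9833
[-29.78  19.69  -0.03] [-0.001  0.     0.   ] t 34.9833
```

Emit:
drive_tool(dp=[[-0.6,0.4,0],[-1.8,1.2,0],[-3.4,2.2,0],[-5.4,3.6,0],[-7.4,4.9,0],[-9.4,6.2,0],[-11.4,7.5,0],[-13.4,8.9,0],[-15.4,10.2,0],[-17.4,11.5,0],[-19.4,12.8,0],[-21.4,14.1,0],[-23.4,15.5,0],[-25.4,16.8,0],[-27.2,18,0],[-28.6,18.9,0],[-29.5,19.5,0],[-29.8,19.7,0],[-29.8,19.7,0],[-29.8,19.7,0]], twist=[[0,0,0],[0,0,0],[0,0,0],[0,0,0],[0,0,0],[0,0,0],[0,0,0],[0,0,0],[0,0,0],[0,0,0],[0,0,0],[0,0,0],[0,0,0],[0,0,0],[0,0,0],[0,0,0],[0,0,0],[0,0,0],[0,0,0],[0,0,0]])

```text
t: 36.65
eef_pos: [0.5871, -0.1325, 0.4408]
tool_rot: [-0.0, 0.758, 0.653, -0.0]
wrist_force: [-0.1, 0.3, -3.4]
gripper_width: 0.0547
grip_force: 29.6
```

```bash
python3 go.py .587 -.1327 .1172
```

```text
[-0.02  0.   14.36] [-0.001 -0.     0.001] t 36.65
```

Emit:
drive_tool(dp=[[0,0,0.5],[0,0,2],[0,0,4],[0,0,6],[0,0,8],[0,0,10],[0,0,11.6],[0,0,12.8],[0,0,13.5],[0,0,13.9],[0,0,14.1],[0,0,14.15],[0,0,14.2],[0,0,14.2]], twist=[[0,0,0],[0,0,0],[0,0,0],[0,0,0],[0,0,0],[0,0,0],[0,0,0],[0,0,0],[0,0,0],[0,0,0],[0,0,0],[0,0,0],[0,0,0],[0,0,0]])

```text
t: 37.82
eef_pos: [0.5873, -0.133, 0.2998]
tool_rot: [0.0, 0.758, 0.653, 0.0]
wrist_force: [-0.6, -0.7, -3.3]
gripper_width: 0.0549
grip_force: 29.6
```

Emit:
drive_tool(dp=[[0,0,0.05],[0,0,0.1],[0,0,0.15],[0,0,0.15],[0,0,0.15]], twist=[[0,0,0],[0,0,0],[0,0,0],[0,0,0],[0,0,0]])

```text
t: 38.23
eef_pos: [0.5872, -0.133, 0.2977]
tool_rot: [-0.0, 0.758, 0.653, -0.0]
wrist_force: [0.5, -0.2, -3.4]
gripper_width: 0.0551
grip_force: 29.6
```

Emit:
drive_tool(dp=[[0,0,0.05],[0,0,0.1],[0,0,0.1],[0,0,0.1]], twist=[[0,0,0],[0,0,0],[0,0,0],[0,0,0]])

```text
t: 38.57
eef_pos: [0.5873, -0.133, 0.2972]
tool_rot: [0.0, 0.758, 0.653, 0.0]
wrist_force: [-2.4, 0.5, 5.1]
gripper_width: 0.0549
grip_force: 29.6
```

Jar_4 is in contact. Releasing, rising and backing away.

Emit:
drive_tool(dp=[[0,0,0],[0,0,0],[0,0,0],[0,0,0],[0,0,0],[0,0,0],[0,0,0],[0,0,0]], twist=[[0,0,0],[0,0,0],[0,0,0],[0,0,0],[0,0,0],[0,0,0],[0,0,0],[0,0,0]], fingers=9.4)

```text
t: 39.23
eef_pos: [0.5872, -0.133, 0.2966]
tool_rot: [-0.0, 0.758, 0.653, -0.0]
wrist_force: [0.2, -0.1, 0.2]
gripper_width: 0.094
grip_force: 0.0
```

Emit:
drive_tool(dp=[[0,0,-0.5],[0,0,-1.5],[0,0,-3],[0,0,-5],[0,0,-7],[0,0,-9],[0,0,-11],[0,0,-13],[0,0,-14.5],[0,-1,-15],[0,-3,-15],[0,-6,-15],[0,-9,-15],[0,-12,-15],[0,-15,-15],[0,-18,-15],[0,-20,-15],[0,-20,-15],[0,-20,-15]], twist=[[0,0,0],[0,0,0],[0,0,0],[0,0,0],[0,0,0],[0,0,0],[0,0,0],[0,0,0],[0,0,0],[0,0,0],[0,0,0],[0,0,0],[0,0,0],[0,0,0],[0,0,0],[0,0,0],[0,0,0],[0,0,0],[0,0,0]])

```text
t: 40.82
eef_pos: [0.3889, -0.1032, 0.448]
tool_rot: [0.001, 0.758, 0.652, 0.001]
wrist_force: [-0.2, -1.2, 0.6]
gripper_width: 0.0939
grip_force: 0.0
```

```bash
python3 -c "
from disc import *
discs('6')
a=cv2.imread('pics/side6.png')[60:340,200:480];b=cv2.imread('pics/top6.png')[100:300,200:520]
o=np.zeros((560,800,3),np.uint8);o[:420,:420]=cv2.resize(a,(420,420));o[:237,420:]=cv2.resize(b,(380,237));cv2.imwrite('pics/f.png',o)"
```

```text
top j1 (array([0.6298, 0.1508]), np.int32(130), array([18.2, 18.4]))
top j2 (array([0.6141, 0.0543]), np.int32(155), array([20.5, 20.7]))
top j3 (array([ 0.6021, -0.039 ]), np.int32(181), array([23. , 23.1]))
top j4 (array([ 0.588 , -0.1324]), np.int32(203), array([25.3, 25.6]))
side j1 (array([0.6262, 0.1455]), np.int32(138), array([13.2, 18.1]))
side j2 (array([0.6103, 0.049 ]), np.int32(170), array([15.8, 21.7]))
side j3 (array([ 0.5984, -0.0443]), np.int32(233), array([19.9, 25.4]))
side j4 (array([ 0.5846, -0.1376]), np.int32(288), array([24.3, 30.1]))
```

View pics/f.png

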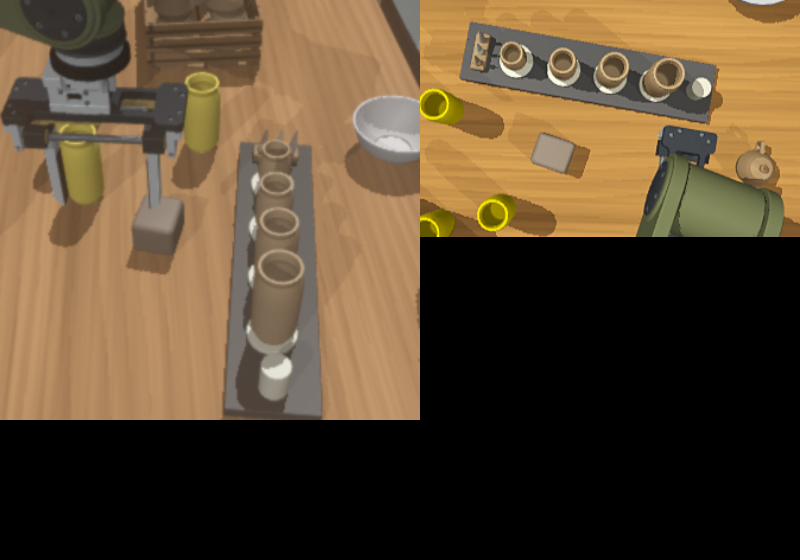

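The final view shows the jars rising in height from the cone pack at crop (275,145) to the tallest beside the post at (277,370). All are upright and within about 2 mm of their disc centres, and the teapot hasn't moved.

```bash
python3 -c "
from station import robot
print(robot.close_job())"
```

```text
the job is handed in; nothing more can be done
None
```

The job is handed in: all four jars stand upright, each within about 2 mm of its disc centre, shortest by the cone pack and rising to the tallest at the far end, set down gently, with the teapot and look-alikes left alone, in about 41 s.

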